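# Lift the lid off the warming pot with the lid lifter, in balance

### The arm

A 7-joint arm with a two-finger parallel gripper is mounted at the origin on a cart in front of the work surface, level with it; the furniture and walls round the work are solid. World frame = base frame: x ahead of the robot, y to its left, z up, the work surface at z = 0. Lengths are in m, angles in rad, forces in N, time in s.
With the tool pointing down it reaches from about 0.35 to 0.775 m from the base axis. Payload 3.1 kg.
Tool frame: the origin (TCP) lies at the very end of the fingers, on their centre line; the grasp point (between the pads) lies r.hold_point_z behind it (r.hold_point_z is the distance from the TCP to the grasp point, in m); z points along the fingers, y is the line along which they close (so a half turn about z gives the same grasp; the last joint's range is limited). The gripper opens to 85 mm and grips with 20 to 120 N. Pads are 22 mm wide; open, the fingers measure 114 mm over their backs; the gripper's body (76 mm by 85 mm) begins 54 mm behind the grasp point. The pads swing forward as they close: fully open they stand 13 mm farther back than shut.
Start: joints at [1.203, 0.311, 0.014, 1.512, -0.004, 1.319, -0.027], TCP at [0.176, -0.521, 0.231] pointing down, gripper open.
Joint ranges: [-2.7, 2.7], [-0.3, 1.91], [-1.27, 1.3], [0.12, 2.57], [-1.44, 4.58], [0.2, 2.03], [-3.05, 3.05]. Speed limits (rad/s): [2.79, 2.79, 3.14, 3.14, 3.14, 3.14, 3.14].

### API

Orientations are given as a unit quaternion [w, x, y, z].
In Python, from rig import monitor, cams, job, r gives the robot as it stands.
- The arm moves only by the tool play_rows, never from a script. Its argument "motion" is a list of rows, each a list of 5 numbers: the gripper's target within -1 to 1 (fully open at 1, half-way at 0, shut at -1), then the shift along the world's x, y, z in m, then the turn about the world's z in degrees. In form: [[claw, dx, dy, dz, twist], ...]. A call has 1 to 5 rows; each row is the pose to reach, as a shift and turn from the pose commanded when the call began; what a row does not reach only later rows make up. A row lasts 1/8 s, in which the tool goes at most 62.5 mm and 10.7 degrees, less where a joint would pass 70% of its speed; a pose out of reach is approached as far as the arm can. A call with a gripper value outside its range is refused whole. The fingers move at their own pace and stop on an object; the grip force is fixed at half the most. Time passes only in rows, so rows that repeat a pose let the fingers close. It gives the time, the measured TCP pose, the force, the opening and the grip force at its end, in the units of the state.
- monitor.read_state(): the state, without advancing time (a new reading comes with each control period).
- cams.camera(name): name is "side" or "top"; returns (picture, depth): 384x512x3 uint8, red, green, blue; 384x512 float32, m along the optical axis (not along the pixel's ray), 0 where there is no reading.
- cams.calibration(name): a dict with "camera_matrix" (3x3 intrinsics, pixels), "k1" (the pictures are not rectified: a ray, as slopes to the right and down, at radius r is drawn at 1 + k1 r^2 times it, then the intrinsics apply), "view" (4x4, takes a point from world to camera coordinates). Camera axes: x right, y down, z forward; pixel columns grow to the right and rows downward; lengths in m; the calibration is good to about 2 mm. A picture is of the moment at which its call begins. calibration takes no time and is no camera call.
- job.job_done(): hands the job in; it is judged then, once.
The state is a dict: "time": time; "joint_pos": joint angles; "qvel": joint speeds; "joint_efforts": joint torques, N m; "tool_pos": TCP position; "eef_rot": TCP orientation; "wrist_force": force on the tool from outside, world axes, zero at the start; "ft_torque": the same for the moment, N m; "grip_width": opening from 0.0 (shut) to 1.0 (fully open); "finger_force": force on a finger pad.
Only numpy, scipy, OpenCV 4.12 (cv2) and the standard library are available. Lean on these libraries where they do the work, as an engineer would, in place of code of your own. Each camera call takes 0.05 s, during which the arm holds its last target. There are 200 camera calls.

### The job

The lid of the steel warming pot is hot: take the lid lifter from its wire stand, hook it under the lid's loop handle, lift the lid off and seat it fully home in the white drip dish, then hang the lifter back in its stand. A heavy insert lies out of sight inside the lid, somewhere along the line of the handle, so feel for the balance point with small lifts first, and carry the lid as good as level. Work gently, touch the lid with nothing but the lifter, and leave the other things where they are.

Things in the scene. Friction and masses are not known exactly. Their poses are not given: they have to be found in the camera images.
- lifter: Lid lifter, 160 g, hanging upright in the stand at the start. Origin: centre of its black grip, z up. Grip 26 mm along x, 20 mm along y (take it across y), 60 mm tall (z -30 to 30). Below it a 44 mm square collar (z -36 to -30), then a flat steel hook in the xz plane, 6 mm thick along y, its mouth open to +x.
- hook (a point): Where a bar hangs in the hook: centre of an 8 mm bar in the hook's V, straight below the grip, at lifter z -114. Hook of 7 mm bar: shaft at x 0 to z -60, back to x -20 at z -76, down to z -108, forward to the V's bottom at x 0, z -122, up to the toe at x 15, z -112 (bar centres; toe's top z -107, underside z -126.5). Axes as the lifter's.
- lid: Round steel lid, 0.4 to 0.6 kg. Origin: centre of the underside of its plate (160 mm diameter, 6 mm thick); z up. Under it a plug, 124 mm diameter tapering to 104 mm, 22 mm deep, over 5 mm of play all round in pot or dish. A heavy insert inside stays put, but lies differently each time: the centre of mass may be up to 35 mm off the middle along y, either way, at about z -10.
- loop (a point): Middle of the lid's loop handle: an 8 mm round bar along the lid's y axis, straight for 41 mm either side of this point, on posts at 46 mm; 46 mm above the lid's origin, 36 mm free under the bar. Axes as the lid's. Hooked off balance, the lid tips to its heavy end: on the pot that end stays down on the rim (75 mm from the axis) while the other rises.
- pot: Steel warming pot that stands fast, 150 mm outer and 140 mm inner diameter, rim 70 mm above the worktop, two small side handles at its y+ and y- sides (to 103 mm from the axis). Origin: centre of its underside; z up.
- dish: White round drip dish for the lid, stands fast, 160 mm wide at the foot, 150 mm outer and 140 mm inner diameter at the rim, rim 32 mm above the worktop, inner floor at 5 mm. Origin: centre of its underside; z up. The lid is home when its plate lies on the rim, lid origin 32 mm above the dish's origin.
- stand: Wire stand of the lifter, stands fast: base plate 110 x 75 x 8 mm with two upright wire hoops along its x axis, 80 mm long, 18 mm apart (clear), flat tops at 106 mm. The lifter hangs with its hook between the hoops and its collar on their tops, hook plane along the stand's x axis; the lifter's origin is then 142 mm above the stand's origin. Origin: centre of its underside; z up.
- mug: Bystander: white mug with green dots, 78 x 114 x 93 mm. Origin: centre of its underside.
- glass: Bystander: clear drinking glass, 78 mm wide, 86 mm tall. Origin: centre of its underside.
- mill: Bystander: small glass shaker with grey cap, 44 mm wide, 90 mm tall. Origin: centre of its underside.
- jar: Bystander: glass jar with black screw cap, 63 mm wide, 94 mm tall. Origin: centre of its underside.
- cup: Bystander: white cup with a handle, 95 x 74 x 54 mm. Origin: centre of its underside.
- jam_cup: Bystander: small foil-topped portion cup standing alone on the worktop, 64 x 58 x 28 mm. Origin: centre of its underside.
Not all that is in view belongs to the job. Leave any blue look-alike of the stand alone.

How it is judged:
On the way, in this order (a step that is already met when the one before it is completed fails the run):
1. the lifter is taken up out of its stand (z of lifter in the frame of stand above 0.17 m), for 0.2 s.
2. the lid hangs level from the lifter, clear above the pot (z of lid in the frame of pot above 0.105 m and angle between lid's own z axis and vertical below 0.07 rad and contact force between lid and pot below 0.05 N and contact force between lifter and lid above 1 N), for 0.3 s.
3. the lid is seated in the dish and the lifter is off it (horizontal distance between lid and dish below 0.009 m and z of lid in the frame of dish between 0.029 and 0.035 m and angle between lid's own z axis and vertical below 0.04 rad and contact force between lifter and lid below 0.05 N), for 0.3 s.
At the end, for the whole second after the job is handed in: The lid is seated in the drip dish (plate on the rim within 3 mm in height, centred within 9 mm, tilt under 0.04 rad), and the lifter hangs released and at rest in its stand (within 16 mm of the stand's middle, collar on the hoops within 5 mm, tilt under 0.08 rad) and does not touch the lid (all of step 3 and horizontal distance between lifter and stand below 0.016 m and height (world z) of lifter between 0.137 and 0.147 m and angle between lifter's own z axis and vertical below 0.08 rad and linear speed of each of lid, lifter below 0.02 m/s and contact force between the fingers and lifter below 0.05 N).
It fails at once if the lid tilts by more than 4 degrees while it is 15 mm or more above its seat on the pot, or by more than 7.5 degrees anywhere ((z of lid in the frame of pot above 0.085 m and angle between lid's own z axis and vertical above 0.07 rad) or angle between lid's own z axis and vertical above 0.13 rad).
It fails at once if the lifter bears on the lid with more than 14 N (contact force between lifter and lid above 14 N).
It fails at once if the lid is knocked against the dish (over 20 N) (contact force between lid and dish above 20 N).
It fails at once if the robot touches the hot lid (contact force between any of the fingers, the arm and lid above 0.2 N).
It fails at once if a bystander is moved by more than 25 mm (distance of any of mug, glass, mill, jar, cup, jam_cup from where it was at the start of the episode above 0.025 m).
It also fails if it takes over 72 s, if anything falls off the work surface, if the arm or the gripper's body presses on something with over 40 N, if the wrist force passes 120 N, or if a joint passes its speed limit or range.

## Working session

There is one attempt and no reset: what is moved stays moved. The work goes in short steps, Python scripts to look and compute and a tool call to move; the robot and the scene stay as the last step left them, time stands still between calls to the robot, and variables do not carry over. Pictures are saved under pics/ and viewed, at most 10 in all, crops included, and the job is handed in when it is done.

Besides the shell and the picture viewer there is one more tool, called after ">>>" by a JSON object that holds its "fn" and its "kwargs". play_rows: Moves the arm, as the interface text tells. Its arguments: {"type":"object","properties":{"motion":{"type":"array"}},"required":["motion"]}

```bash
mkdir -p pics; ls; python3 - <<'E'
from rig import monitor,cams,r
import cv2,numpy as np
s=monitor.read_state();print(s['time'],s['tool_pos'],s['eef_rot'],s['grip_width'],r.hold_point_z)
for n in('top','side'):
    p,d=cams.camera(n);np.savez(f'{n}0.npz',p=p,d=d);cv2.imwrite(f'pics/{n}0.png',p[:,:,::-1])
    c=cams.calibration(n);print(n,c['k1'],c['camera_matrix'],np.round(c['view'],4).tolist())
E
```

```text
pics
0.0 [ 0.17583024 -0.52038749  0.23021962] [-1.14047173e-03  9.86749967e-01  1.62244089e-01 -2.39784234e-04] 1.0032375674028382 0.0187
top -0.09110454867040735 [[414.15999629   0.         249.7821897 ]
 [  0.         414.15999629 184.76037773]
 [  0.           0.           1.        ]] [[0.0107, -0.9999, 0.0134, 0.0592], [-0.9809, -0.0131, -0.1941, 0.4495], [0.1942, -0.011, -0.9809, 1.5364], [0.0, 0.0, 0.0, 1.0]]
side -0.003516379730721161 [[395.65507425   0.         256.41295496]
 [  0.         395.65507425 191.47779595]
 [  0.           0.           1.        ]] [[-0.9945, -0.1038, -0.0156, 0.4314], [-0.0295, 0.4196, -0.9072, 0.0763], [0.1007, -0.9018, -0.4203, 1.6613], [0.0, 0.0, 0.0, 1.0]]
```

View pics/top0.png

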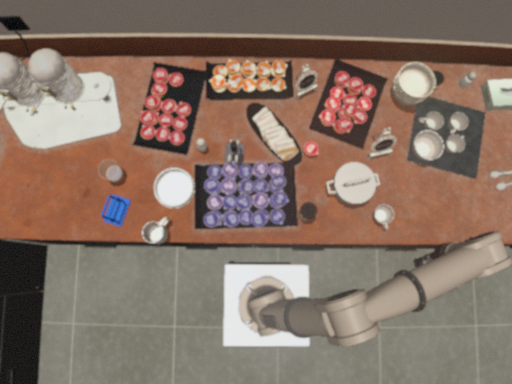

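View pics/side0.png

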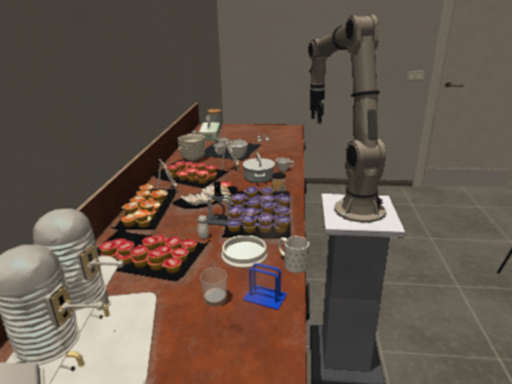

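```bash
python3 - <<'E'
import cv2,numpy as np
t=np.load('top0.npz')['p'][50:230,200:410,::-1];s=np.load('side0.npz')['p'][120:270,140:310,::-1]
cv2.imwrite('pics/c1.png',cv2.resize(t,(700,600),interpolation=2))
cv2.imwrite('pics/c2.png',cv2.resize(s,(680,600),interpolation=2))
E
```

```text
(no output)
```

View pics/c1.png

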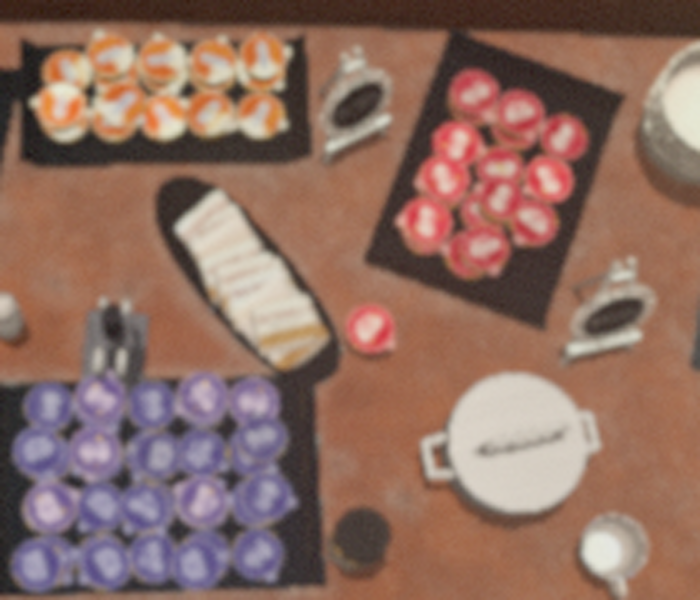

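View pics/c2.png

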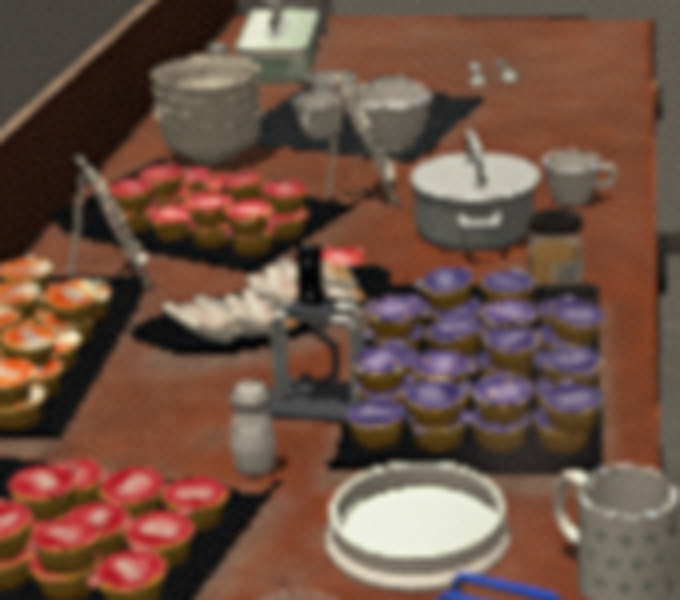

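Side crop: the grey stand with the black-gripped lifter at top (235,150) / side (217,190), hook back bulging to image right (-x), mouth to +x. Candidates: blue rack (116,210) is the look-alike; grey objects (307,82) and (383,143) are label easels without hoops or grip. So the grey stand at (235,150) is the one. Pot at (355,183), dish at (174,188).

```bash
cat >h.py <<'E'
import numpy as np,cv2
from rig import cams
C={n:cams.calibration(n) for n in('top','side')}
def dist(n): return np.array([C[n]['k1'],0,0,0.])
def slopes(n,uv): 
    return cv2.undistortPoints(np.float64(uv).reshape(-1,1,2),np.array(C[n]['camera_matrix']),dist(n)).reshape(-1,2)
def pts(n,uv,d):
    s=slopes(n,uv);V=np.array(C[n]['view']);p=np.c_[s,np.ones(len(s))]*np.reshape(d,(-1,1))
    return (p-V[:3,3])@V[:3,:3]
def plane(n,uv,z):
    V=np.array(C[n]['view']);o=-V[:3,:3].T@V[:3,3];q=np.c_[slopes(n,uv),np.ones(len(slopes(n,uv)))]@V[:3,:3]
    return o+q*((z-o[2])/q[:,2])[:,None]
def cloud(n,d):
    h,w=d.shape;u,v=np.meshgrid(np.arange(w),np.arange(h))
    return pts(n,np.c_[u.ravel(),v.ravel()],d.ravel()).reshape(h,w,3)
def proj(n,P):
    V=np.array(C[n]['view']);p=np.atleast_2d(P)@V[:3,:3].T+V[:3,3]
    return cv2.projectPoints(p,np.zeros(3),np.zeros(3),np.array(C[n]['camera_matrix']),dist(n))[0].reshape(-1,2)
E
python3 - <<'E'
import numpy as np,cv2
from h import *
D={n:np.load(n+'0.npz') for n in('top','side')}
P={n:cloud(n,D[n]['d']) for n in D}
np.set_printoptions(precision=4,suppress=True,linewidth=180)
def circ(q):
    A=np.c_[2*q[:,:2],np.ones(len(q))];x=np.linalg.lstsq(A,(q[:,:2]**2).sum(1),rcond=None)[0];return x[:2],np.sqrt(x[2]+x[0]**2+x[1]**2)
p=P['top'];
for nm,(u,v) in dict(pot=(355,183),dish=(174,188),stand=(235,150)).items():
    q=p[v-30:v+31,u-30:u+31].reshape(-1,3);print(nm,'rough',p[v,u],'z hist',np.histogram(q[:,2],bins=np.arange(-.01,.2,.01))[0])
# depth maps in mm height
print((p[170:196:2,326:386:3,2]*1000).astype(int))
print((p[135:170:1,220:250:1,2]*1000).astype(int))
E
```

```text
pot rough [ 0.4542 -0.3318  0.077 ] z hist [ 758 1302   55   41   47   65   96   31  990  255    5    1   32   25    0    0    0    0    0    0]
dish rough [0.4398 0.3603 0.0035] z hist [ 913 2047  364  223  125    2    7    8    2    3    0    0    0    0    0    0    0    0    0    0]
stand rough [0.562  0.1212 0.1256] z hist [ 807 1462  187  119  395   92  228  208    7    4    3   55   77    3    5    2    7   14   25    0]
[[  2   0  -1   1  76  79  76  79  76  82  77  78  74  77  77   0   4   0   2   0]
 [ -1   0   5   1  81  68  73  80  79  75  78  79  77  76  81  75   0   0   0   4]
 [ -2   0   8  43  81  74  75  80  84  82  79  85  78  86  77  74  54  53   2  -5]
 [  0   2   5  74  73  79  77  78  74  77  77  74  72  80  81  76  79  61   6   0]
 [  2   1   0  80  79  83  75  76  74  71  81  78 115 117 111  79  81  49  -4   3]
 [  0  -4  55  75  74  78  80  79  78 123 123 126  85  84  77  77  74  52  -3   2]
 [ 54  54  51  78  74  72  74 117 120  79  80  80  75  68  81  71  80  53  -1   4]
 [ 53   0  13  74  76  79  94  72  74  74  75  76  77  77  77  79  78  50   0  -2]
 [  5  52  22  77  73  71  84  74  79  73  79  76  78  77  70  75  77   0   6  15]
 [  3  57   0  55  77  81  77  81  82  78  76  76  81  69  75  78  81  -1  -6  -1]
 [  6  53   0  52  73  71  77  74  75  71  84  74  71  75  74  81  73   7  -5  -1]
 [  3  51  55  54  72  77  76  73  77  82  77  79  76  73  70  78   0   0  -2  -1]
 [  7   2  -4  17  55  75  84  79  75  73  79  76  75  82  78  74  -4   2   3   2]]
[[-1  0 -1 ... -5  0  4]
 [-3  4 -4 ...  0 -1  8]
 [-6  1  3 ... -2  0  3]
 ...
 [ 3  9  4 ... 29 40 38]
 [31  4 62 ... 26 34 29]
 [39 30 60 ... 36 30 28]]
```

```bash
cat >m.py <<'E'
import numpy as np,cv2
from h import *
np.set_printoptions(precision=4,suppress=True,linewidth=180)
def circ(q):
    A=np.c_[2*q[:,:2],np.ones(len(q))];x=np.linalg.lstsq(A,(q[:,:2]**2).sum(1),rcond=None)[0];return x[:2],np.sqrt(x[2]+x[0]**2+x[1]**2)
def near(p,c,r): return np.hypot(p[...,0]-c[0],p[...,1]-c[1])<r
def edgefit(n,mask,z):
    c=max(cv2.findContours(mask.astype(np.uint8),0,1)[0],key=cv2.contourArea)[:,0]; q=plane(n,c,z)
    for _ in range(5):
        k,r=circ(q);e=np.abs(np.hypot(*(q[:,:2]-k).T)-r);q=q[e<max(.004,2*e.std()) ]
    return k,r,len(q)
def line(q):
    m=q[:,:2].mean(0);u,s,v=np.linalg.svd(q[:,:2]-m);d=v[0];t=(q[:,:2]-m)@d;return m,d,np.degrees(np.arctan2(d[1],d[0]))%180,t.min(),t.max(),s
E
python3 - <<'E'
from m import *
for n in('top','side'):
    z=np.load(n+'0.npz');p=cloud(n,z['d']);zz=p[...,2]
    pc,dc,sc=(.454,-.33),(.44,.36),(.58,.125)
    b=near(p,pc,.1)&(zz>.065)
    print(n,'lid',edgefit(n,b,.076))
    for zr in [(.1,.14)]:
        m=near(p,pc,.07)&(zz>zr[0])&(zz<zr[1]);v,u=np.nonzero(m);q=plane(n,np.c_[u,v],.119);print(' loop',len(q),line(q)[:5], (q[:,1].min()+q[:,1].max())/2)
    m=near(p,dc,.1)&(zz>.022)&(zz<.045);v,u=np.nonzero(m);q=plane(n,np.c_[u,v],.032);print(' dish',len(q),circ(q))
    m=near(p,sc,.07)&(zz>.14)&(zz<.19);v,u=np.nonzero(m);print(' grip',len(u),p[m].mean(0),zz[m].min(),zz[m].max(),line(p[m])[2], u.min(),u.max(),v.min(),v.max())
    m=near(p,sc,.07)&(zz>.095)&(zz<.12);v,u=np.nonzero(m);q=plane(n,np.c_[u,v],.107);print(' hoop',len(q),line(q)[:5],q.min(0),q.max(0))
p=cloud('top',np.load('top0.npz')['d'])
for v in range(136,172): print(v,(p[v,222:250,2]*1000).astype(int).tolist())
E
```

```text
top lid (array([ 0.4585, -0.3316]), np.float64(0.07770758935875725), 114)
 loop 58 (array([ 0.4576, -0.3286]), array([ 0.2377, -0.9713]), np.float64(103.74853770425041), np.float64(-0.04811527269002146), np.float64(0.05014497298913042)) -0.3302311565614687
 dish 238 (array([0.4405, 0.3527]), np.float64(0.07438158366176509))
 grip 48 [0.5688 0.1287 0.1685] 0.1413263456778911 0.1796784554177304 1.5715738693634478 230 235 141 149
 hoop 133 (array([0.5664, 0.1281]), array([-0.9791,  0.2033]), np.float64(168.26758126577758), np.float64(-0.0454658300805669), np.float64(0.0427749654143727)) [0.5213 0.1069 0.107 ] [0.6102 0.1514 0.107 ]
side lid (array([ 0.457 , -0.3117]), np.float64(0.08091389565726056), 31)
 loop 17 (array([ 0.4529, -0.2997]), array([ 0.2169, -0.9762]), np.float64(102.52890294653193), np.float64(-0.06427121677532706), np.float64(0.06602015700433338)) -0.30047077860187454
 dish 288 (array([0.4381, 0.3712]), np.float64(0.07331970489036378))
 grip 59 [0.5694 0.1395 0.1582] 0.14056779232137434 0.17152461079254863 179.6009975640522 214 220 181 189
 hoop 112 (array([0.5668, 0.14
[... 3512 characters left out ...]
4]
166 [6, 57, 57, 60, 58, 64, 61, 56, 61, 61, 61, 56, 61, 58, 60, 13, 4, 7, 1593, 31, 30, 38, 32, 38, 33, 31, 35, 35]
167 [4, 60, 55, 61, 62, 61, 59, 60, 58, 57, 63, 57, 53, 62, 57, 5, 12, 32, 36, 39, 28, 28, 32, 33, 33, 29, 40, 38]
168 [62, 63, 57, 55, 55, 60, 61, 63, 59, 58, 57, 59, 54, 61, 57, 58, 10, 35, 30, 29, 37, 30, 31, 38, 38, 26, 34, 29]
169 [60, 55, 59, 61, 60, 60, 53, 57, 60, 58, 57, 53, 57, 53, 54, 59, 32, 32, 21, 36, 24, 36, 34, 42, 35, 36, 30, 28]
170 [55, 60, 58, 59, 61, 62, 54, 55, 60, 58, 59, 62, 64, 64, 52, 16, 36, 30, 31, 35, 26, 33, 36, 33, 42, 33, 35, 34]
171 [36, 61, 58, 57, 63, 61, 62, 54, 54, 55, 57, 59, 62, 62, 56, 7, 35, 36, 31, 31, 32, 36, 38, 26, 42, 38, 33, 36]
```

```bash
python3 - <<'E'
from m import *
print('mid', plane('top',[[233.85,139.5],[232.0,159.5]],.104))
p=cloud('top',np.load('top0.npz')['d']);zz=p[...,2]
m=near(p,(.569,.128),.06)&(zz>.163)&(zz<.182);v,u=np.nonzero(m);q=plane('top',np.c_[u,v],.172);print('grip',q.mean(0),line(q)[2:5],u.mean(),v.mean())
m=near(p,(.569,.128),.06)&(zz>.095)&(zz<.125);v,u=np.nonzero(m);k=v<142;k2=v>154
for K in(k,k2):
    q=plane('top',np.c_[u,v][K],.104);print(q.mean(0),q.min(0),q.max(0))
k=(v>=145)&(v<=152); q=plane('top',np.c_[u,v][k],.112);print('collar',q.min(0),q.max(0))
s=cloud('side',np.load('side0.npz')['d']);sz=s[...,2]
m=near(s,(.569,.13),.07)&(sz>.122)&(sz<.18);print('side grip',s[m].mean(0),s[m].min(0),s[m].max(0))
m=near(s,(.44,.355),.1)&(sz>.027)&(sz<.038);print('side dish',m.sum(),circ(s[m]))
m=near(s,(.458,-.33),.09)&(sz>.065)&(sz<.09);print('side lid',m.sum(),s[m].mean(0))
E
```

```text
mid [[0.609  0.1269 0.104 ]
 [0.5314 0.1323 0.104 ]]
grip [0.5706 0.1286 0.172 ] (np.float64(175.97049293953205), np.float64(-0.012006720516909885), np.float64(0.01141752333597088)) 232.69230769230768 144.05128205128204
[0.607  0.1267 0.104 ] [0.6029 0.1112 0.104 ] [0.6111 0.1414 0.104 ]
[0.5387 0.1312 0.104 ] [0.522 0.114 0.104] [0.549  0.1475 0.104 ]
collar [0.5578 0.1068 0.112 ] [0.5854 0.1512 0.112 ]
side grip [0.5699 0.1402 0.1488] [0.5572 0.1245 0.1223] [0.5841 0.1515 0.1715]
side dish 165 (array([0.4388, 0.366 ]), np.float64(0.07249606676074727))
side lid 307 [ 0.4558 -0.3126  0.0737]
```

```bash
python3 - <<'E'
from m import *
print(plane('side',[[244.5,235.5]],.032)[0], 'top-based proj', proj('side',[[.4405,.3527-.075,.032],[.4405,.3527+.075,.032],[.5706,.1286,.172],[.458,-.331-.08,.076]]))
p=np.load('side0.npz')['p'];print(p[228:262,244].astype(int).sum(1)//3)
s=cloud('side',np.load('side0.npz')['d']);print((s[228:262,244]*1000).astype(int)[:,1:].T)
E
```

```text
[0.4455 0.2967 0.032 ] top-based proj [[246.549  232.853 ]
 [240.8156 256.1904]
 [217.1103 180.4574]
 [259.7822 156.9407]]
[ 69  43  35  26  21  17  25  76 125 123 111 108 106 152 219 234 233 231 232 231 231 232 233 232 231 232 231 233 232 233 220 157 115 108]
[[222 218 219 217 224 234 234 246 295 293 301 296 292 292 295 300 311 313 321 329 333 340 346 354 359 364 376 373 387 392 439 439 437 438]
 [ 19  12   8   3   3   5   0   3  29  23  24  16  10   5   3   2   5   2   3   4   3   3   3   4   3   2   6   0   6   4  33  29  24  20]]
```

```bash
python3 - <<'E'
from m import *
z=np.load('top0.npz');p=cloud('top',z['d'])
print(proj('top',[[.4405,.353,.032],[.44,.365,.032]]))
for v in(180,188,196):
  print(z['p'][v,150:198].astype(int).sum(1)//3); print((p[v,150:198,2]*1000).astype(int)); 
print(z['p'][162:215,174].astype(int).sum(1)//3); print((p[162:215,174,2]*1000).astype(int))
cv2.imwrite('pics/d.png',cv2.resize(z['p'][150:230,130:220,::-1],None,fx=6,fy=6,interpolation=0))
E
```

```text
[[174.6761 186.4613]
 [171.5611 186.5477]]
[107 109 110 118 145 177 184 170 168 184 206 226 233 233 234 234 233 233 234 233 233 233 233 232 233 233 233 233 232 233 233 234 233 233 234 233 234 234 232 230 222 203 179 153
 109  62  37  42]
[ 4 -2 -3 -6  0  1 30 25  4  4 -2  6  2  6 11 14  2  3 -1  7  0 13  7  9  4 13  4 -2  5  8  1 11  0  3  6  6  5  6  8  3 29 29 11  0 29 27 21 17]
[109 109 121 152 177 178 179 203 227 232 233 232 233 233 233 233 232 233 233 234 232 233 233 233 233 233 233 234 232 234 234 233 233 233 233 233 234 233 233 233 233 225 197 156
 112  73  43  38]
[-3  2 -3 -4 35 34 14 11  9  1  7  7  2  5  8 11 11  8  5 14  8  7  9  5  3  3  5  4  8 10 10  0 13  5  8  3  0 10 11  0  6 35 28  5 26 20 17 14]
[104 106 107 114 135 175 200 201 204 221 231 234 233 233 233 233 233 232 234 232 234 234 233 233 233 233 233 233 234 233 234 233 233 234 233 233 233 232 225 205 172 148 137 122
  91  61  39  35]
[  -5  -10   -4    5    0 1593    7   32   14    1    6    4   12    8    7    6    3   13    9    5    5    0    1    7    9    3    7    2    6    7    4    3    2    7    0
    8    2    9   32   31   14    6    6    0   24   20   19   16]
[118 117 121 121 129 166 191 183 165 185 217 231 234 233 233 233 233 233 233 233 233 233 233 233 233 233 233 232 234 233 233 233 234 233 233 233 233 234 234 234 233 231 226 214
 182 149 128 116 110 110 110 112 110]
[ 0  2  2 -8  4  0 34 13  8  6  6 -4  7  6 12  6  5 10  4  7  2  8  3  1  9  7  3  0  5  5  5  5  7  5  9  3  6  4  3  6  9  6  7 32 17 17  8 -2  3  1 -1 -2  1]
```

View pics/d.png

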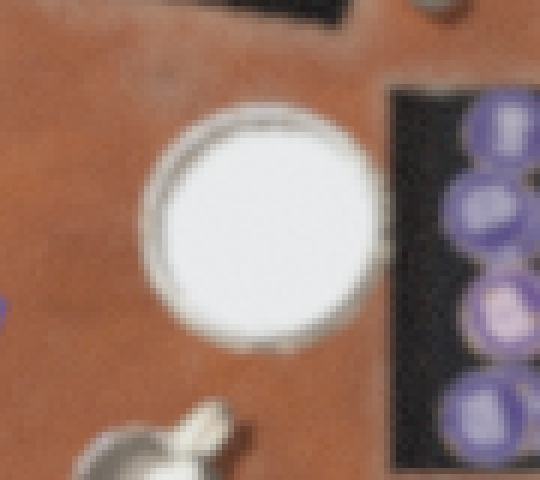

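The dish is centred at top pixel (173,186.7), about (0.440, 0.361). The first mask had included the cupcake tray.

>>> {"fn": "play_rows", "kwargs": {"motion": [[1,0.015,0.025,0.01,-2],[1,0.045,0.075,0.03,-6],[1,0.075,0.125,0.03,-10],[1,0.105,0.175,0.03,-14],[1,0.135,0.225,0.03,-18]]}}

```text
time: 0.72
tool_pos: [0.3116, -0.2941, 0.261]
eef_rot: [-0.0, 1.0, 0.005, -0.0]
wrist_force: [1.5, -0.0, 0.4]
grip_width: 1.002
finger_force: 0.0
```

>>> {"fn": "play_rows", "kwargs": {"motion": [[1,0.03,0.05,0,-3],[1,0.06,0.1,0,-4.7],[1,0.09,0.15,0,-4.7],[1,0.12,0.2,0,-4.7],[1,0.15,0.25,0,-4.7]]}}

```text
time: 1.35
tool_pos: [0.4615, -0.0446, 0.2611]
eef_rot: [0.0, 0.999, -0.035, -0.0]
wrist_force: [1.4, -0.8, 0.4]
grip_width: 1.003
finger_force: 0.0
```

>>> {"fn": "play_rows", "kwargs": {"motion": [[1,0.03,0.05,0,0],[1,0.06,0.1,0,0],[1,0.09,0.15,0,0],[1,0.11,0.174,0,0],[1,0.11,0.174,0,0]]}}

```text
time: 1.98
tool_pos: [0.571, 0.131, 0.2599]
eef_rot: [-0.001, 0.999, -0.033, -0.001]
wrist_force: [-0.2, -0.6, 0.1]
grip_width: 1.002
finger_force: 0.0
```

```bash
cat >st.py <<'E'
from rig import monitor
import numpy as np
from scipy.spatial.transform import Rotation as R
np.set_printoptions(precision=4,suppress=True)
s=monitor.read_state();q=np.array(s['eef_rot']);M=R.from_quat(q[[1,2,3,0]]).as_matrix()
print('t',round(s['time'],2),'pos',np.array(s['tool_pos']),'yawx',np.degrees(np.arctan2(M[1,0],M[0,0])),'toolz',M[:,2],'F',np.array(s['wrist_force']),'T',np.array(s['ft_torque']),'w',s['grip_width'],'ff',s['finger_force'])
E
python3 st.py; python3 - <<'E'
from m import *
p=cloud('top',np.load('top0.npz')['d']);z=p[...,2];s=cloud('side',np.load('side0.npz')['d']);sz=s[...,2]
c=np.array([.44,.361])
for a,b,n in((p,z,'top'),(s,sz,'side')):
    d=np.hypot(a[...,0]-c[0],a[...,1]-c[1]);m=(d>.062)&(d<.082)&(b>.026)&(b<.04);print(n,m.sum(),circ(a[m]))
E
```

```text
t 1.98 pos [0.571  0.131  0.2599] yawx -3.7547936338634194 toolz [-0.0024  0.0019 -1.    ] F [-0.1657 -0.6326  0.1269] T [-0.0077  0.0306 -0.0352] w 1.0022296518332867 ff 0.0
top 163 (array([0.4407, 0.3594]), np.float64(0.07154985057863487))
side 181 (array([0.4387, 0.3667]), np.float64(0.07219922989625116))
```

>>> {"fn": "play_rows", "kwargs": {"motion": [[1,0,0,-0.04,0],[1,0,0,-0.08,0],[1,0,0,-0.12,0],[1,0,0,-0.137,0],[1,0,0,-0.137,0]]}}

```text
time: 2.6
tool_pos: [0.5703, 0.1267, 0.1235]
eef_rot: [0.001, 0.999, -0.036, -0.001]
wrist_force: [0.5, 0.3, 0.3]
grip_width: 0.999
finger_force: 0.0
```

>>> {"fn": "play_rows", "kwargs": {"motion": [[-1,0,0,0,0],[-1,0,0,0,0],[-1,0,0,0,0],[-1,0,0,0,0],[-1,0,0,0,0]]}}

```text
time: 3.22
tool_pos: [0.5715, 0.1282, 0.1251]
eef_rot: [-0.0, 0.999, -0.035, 0.001]
wrist_force: [-1.0, -0.6, 4.0]
grip_width: 0.225
finger_force: 58.6
```

```bash
python3 st.py
```

```text
t 3.23 pos [0.5715 0.1282 0.1251] yawx -4.021982837801445 toolz [ 0.0013  0.0002 -1.    ] F [-0.9689 -0.5551  4.0202] T [-0.0547  0.0209 -0.0095] w 0.22529164211143046 ff 58.61226975917816
```

>>> {"fn": "play_rows", "kwargs": {"motion": [[-1,0,0,0.01,0],[-1,0,0,0.03,0],[-1,0,0,0.06,0],[-1,0,0,0.1,0],[-1,0,0,0.14,0]]}}

```text
time: 3.85
tool_pos: [0.5705, 0.1277, 0.2652]
eef_rot: [0.0, 0.999, -0.035, -0.001]
wrist_force: [0.4, 0.1, -1.8]
grip_width: 0.226
finger_force: 58.6
```

>>> {"fn": "play_rows", "kwargs": {"motion": [[-1,0,0,0.02,0],[-1,0,0,0.02,0],[-1,0,0,0.02,0],[-1,0,0,0.02,0],[-1,0,0,0.02,0]]}}

```text
time: 4.47
tool_pos: [0.5706, 0.1277, 0.2832]
eef_rot: [0.0, 0.999, -0.035, -0.001]
wrist_force: [-0.5, -0.0, -1.8]
grip_width: 0.226
finger_force: 58.6
```

```bash
python3 st.py; python3 - <<'E'
from m import *
p,d=cams.camera('side');q,e=cams.camera('top');np.savez('l1.npz',p=p,d=d,q=q,e=e)
c=proj('side',[[.57,.13,.24]])[0].astype(int);print(c)
a=cv2.resize(p[c[1]-40:c[1]+40,c[0]-50:c[0]+50,::-1],(750,600),interpolation=2);cv2.imwrite('pics/l1.png',a)
# lid again (arm out of the way) and pot
E
```

```text
t 4.47 pos [0.5706 0.1277 0.2832] yawx -4.028029453284712 toolz [-0.0021 -0.0005 -1.    ] F [-0.5372 -0.0164 -1.7614] T [ 0.0009  0.0082 -0.0229] w 0.2259120475711672 ff 58.62610638141632
[216 164]
```

View pics/l1.png

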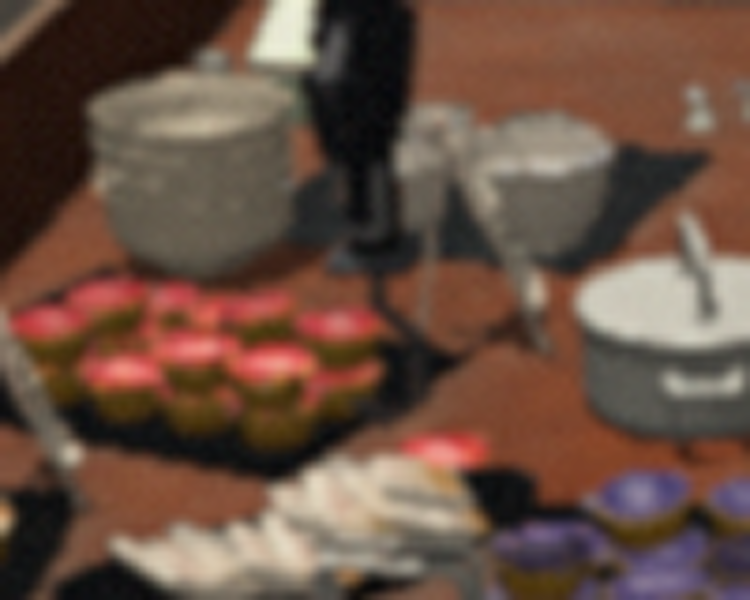

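>>> {"fn": "play_rows", "kwargs": {"motion": [[-1,-0.008,-0.022,0,1],[-1,-0.026,-0.07,0,4],[-1,-0.045,-0.122,0,8],[-1,-0.064,-0.174,0,12],[-1,-0.083,-0.226,0,16]]}}

```text
time: 5.2
tool_pos: [0.4873, -0.0997, 0.2844]
eef_rot: [0.0, 0.994, 0.105, 0.0]
wrist_force: [0.3, 0.2, -1.3]
grip_width: 0.225
finger_force: 59.0
```

>>> {"fn": "play_rows", "kwargs": {"motion": [[-1,-0.019,-0.052,0,1.7],[-1,-0.038,-0.104,0,1.7],[-1,-0.057,-0.156,0,1.7],[-1,-0.072,-0.196,0,1.7],[-1,-0.0766,-0.208,0,1.7]]}}

```text
time: 5.82
tool_pos: [0.4093, -0.3098, 0.2839]
eef_rot: [0.001, 0.993, 0.116, -0.001]
wrist_force: [0.4, -0.4, -1.5]
grip_width: 0.232
finger_force: 59.0
```

>>> {"fn": "play_rows", "kwargs": {"motion": [[-1,0,0,-0.02,0],[-1,0,0,-0.05,0],[-1,0,0,-0.075,0],[-1,0,0,-0.087,0],[-1,0,0,-0.087,0]]}}

```text
time: 6.45
tool_pos: [0.4116, -0.3051, 0.1969]
eef_rot: [-0.001, 0.993, 0.12, -0.0]
wrist_force: [0.1, 0.3, -0.9]
grip_width: 0.23
finger_force: 59.1
```

```bash
python3 st.py; python3 - <<'E'
from m import *
p,d=cams.camera('side');q,e=cams.camera('top');np.savez('l2.npz',p=p,d=d,q=q,e=e)
c=proj('side',[[.44,-.33,.12]])[0].astype(int);print(c)
a=cv2.resize(p[c[1]-25:c[1]+25,c[0]-33:c[0]+33,::-1],(400,300),interpolation=2)
c=proj('top',[[.44,-.33,.12]])[0].astype(int);print(c)
b=cv2.resize(q[c[1]-25:c[1]+25,c[0]-33:c[0]+33,::-1],(400,300),interpolation=2);cv2.imwrite('pics/l2.png',np.hstack([a,b]))
E
```

```text
t 6.45 pos [ 0.4116 -0.3051  0.1969] yawx 13.746871140878449 toolz [-0.0009  0.0013 -1.    ] F [ 0.1244  0.3062 -0.9069] T [-0.0067 -0.02   -0.0131] w 0.23030291905367278 ff 59.054197669029236
[261 154]
[357 184]
```

View pics/l2.png

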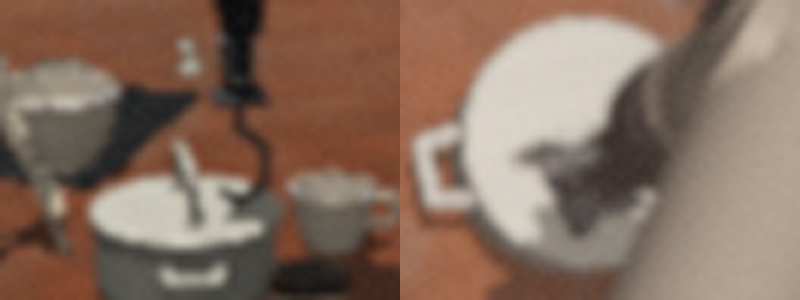

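Side view shows the hook (240,190) just short of the bar (185,185) with its toe below the bar top; now going under.

>>> {"fn": "play_rows", "kwargs": {"motion": [[-1,0.008,0.002,-0.002,0],[-1,0.016,0.004,-0.002,0],[-1,0.024,0.006,-0.002,0],[-1,0.032,0.008,-0.002,0],[-1,0.0385,0.0095,-0.002,0]]}}

```text
time: 7.18
tool_pos: [0.4507, -0.2963, 0.1953]
eef_rot: [-0.0, 0.993, 0.119, 0.0]
wrist_force: [-0.3, 0.4, -0.7]
grip_width: 0.227
finger_force: 59.1
```

>>> {"fn": "play_rows", "kwargs": {"motion": [[-1,0,0,0,0],[-1,0,0,0.004,0],[-1,0,0,0.008,0],[-1,0,0,0.012,0],[-1,0,0,0.012,0]]}}

```text
time: 7.8
tool_pos: [0.4502, -0.2968, 0.208]
eef_rot: [0.0, 0.993, 0.119, 0.0]
wrist_force: [-0.4, 0.1, -2.3]
grip_width: 0.227
finger_force: 59.1
```

```bash
python3 st.py
```

```text
t 7.8 pos [ 0.4502 -0.2968  0.208 ] yawx 13.656469653024446 toolz [ 0.001  -0.0008 -1.    ] F [-0.4244  0.0565 -2.3425] T [-0.0091 -0.0663 -0.0703] w 0.227225605108823 ff 59.05216634273529
```

```bash
cat >av.py <<'E'
# averaged wrist reading and lid-plane tilt from the top depth
from m import *
from rig import monitor
import sys
from scipy.spatial.transform import Rotation as R
N=int(sys.argv[1]);F=[];T=[];G=[];X=[]
for i in range(N):
    p,d=cams.camera('top');s=monitor.read_state();F.append(s['wrist_force']);T.append(s['ft_torque']);X.append(s['tool_pos'])
    c=cloud('top',d);z=c[...,2]
    lo=float(sys.argv[2]) if len(sys.argv)>2 else .076
    ctr=(float(sys.argv[3]),float(sys.argv[4])) if len(sys.argv)>4 else (.458,-.331)
    G.append(c[near(c,ctr,.075)&(abs(z-lo)<.02)])
print('t',s['time'],'pos',np.mean(X,0),'F',np.mean(F,0),'sd',np.std(F,0)[2],'T',np.mean(T,0))
g=np.concatenate(G);ctr=np.array(ctr)
for _ in range(5):
    A=np.c_[g[:,:2]-ctr,np.ones(len(g))];x=np.linalg.lstsq(A,g[:,2],rcond=None)[0];e=abs(g[:,2]-A@x);k=e<.011;g=g[k]
a=np.radians(13.7);lx=np.array([np.cos(a),np.sin(a)]);ly=np.array([-np.sin(a),np.cos(a)])
print('plane n',len(g),'z0',x[2],'slope along lid x,y',x[:2]@lx,x[:2]@ly)
E
python3 av.py 8
```

```text
t 8.2 pos [ 0.4499 -0.2966  0.2072] F [-0.2231  0.2678 -1.6165] sd 0.41117531820345926 T [ 0.0015  0.0037 -0.001 ]
plane n 4171 z0 0.07714413832507627 slope along lid x,y 0.002377417338571213 -0.000768012808004111
```

>>> {"fn": "play_rows", "kwargs": {"motion": [[-1,0,0,0.002,0],[-1,0,0,0.004,0],[-1,0,0,0.004,0]]}}

```text
time: 8.57
tool_pos: [0.4501, -0.2966, 0.2115]
eef_rot: [0.0, 0.993, 0.119, 0.0]
wrist_force: [-0.2, -0.2, -0.8]
grip_width: 0.228
finger_force: 58.8
```

>>> {"fn": "play_rows", "kwargs": {"motion": [[-1,0,0,0.002,0],[-1,0,0,0.002,0]]}}

```text
time: 8.82
tool_pos: [0.4495, -0.2964, 0.2126]
eef_rot: [-0.0, 0.993, 0.119, -0.001]
wrist_force: [0.3, 0.2, -6.2]
grip_width: 0.228
finger_force: 58.6
```

```bash
python3 av.py 8
```

```text
t 9.225 pos [ 0.4497 -0.2964  0.2128] F [ 0.0332  0.0444 -5.3502] sd 0.5176949255671276 T [-0.0214  0.0011 -0.0164]
plane n 4230 z0 0.07751016754679212 slope along lid x,y -0.001422163964104851 0.004850114834585192
```

>>> {"fn": "play_rows", "kwargs": {"motion": [[-1,0,0,0.002,0],[-1,0,0,0.002,0]]}}

```text
time: 9.48
tool_pos: [0.4502, -0.2966, 0.2156]
eef_rot: [0.0, 0.993, 0.119, 0.0]
wrist_force: [0.9, -0.5, -5.7]
grip_width: 0.227
finger_force: 58.7
```

```bash
python3 av.py 8
```

```text
t 9.875 pos [ 0.45   -0.2965  0.2153] F [ 0.2264 -0.0797 -5.4557] sd 0.4497987223055174 T [-0.0103 -0.0198  0.0076]
plane n 4242 z0 0.0794501222396829 slope along lid x,y 0.00433476646752954 0.02634368034471982
```

>>> {"fn": "play_rows", "kwargs": {"motion": [[-1,0,0,-0.004,0],[-1,0,0,-0.01,0],[-1,0.004,-0.017,-0.01,0],[-1,0.0085,-0.034,-0.01,0],[-1,0.0125,-0.051,-0.01,0]]}}

```text
time: 10.5
tool_pos: [0.4629, -0.3501, 0.2057]
eef_rot: [0.001, 0.993, 0.118, 0.0]
wrist_force: [-0.7, 0.3, -1.0]
grip_width: 0.23
finger_force: 59.2
```

>>> {"fn": "play_rows", "kwargs": {"motion": [[-1,0.0042,-0.017,0,0],[-1,0.0042,-0.017,0.003,0],[-1,0.0042,-0.017,0.006,0],[-1,0.0042,-0.017,0.008,0],[-1,0.0042,-0.017,0.01,0]]}}

```text
time: 11.12
tool_pos: [0.4665, -0.3635, 0.2151]
eef_rot: [-0.001, 0.993, 0.12, -0.0]
wrist_force: [-0.6, 0.2, -4.1]
grip_width: 0.228
finger_force: 59.0
```

```bash
python3 av.py 14
```

```text
t 11.825 pos [ 0.4665 -0.3641  0.2151] F [-0.2115  0.8409 -4.2463] sd 0.6841574128544462 T [0.286  0.0635 0.002 ]
plane n 14888 z0 0.07912852107964898 slope along lid x,y 0.0013576919320137655 -0.02712917061103555
```

>>> {"fn": "play_rows", "kwargs": {"motion": [[-1,0,0,-0.004,0],[-1,0,0,-0.01,0],[-1,-0.004,0.0165,-0.01,0],[-1,-0.008,0.033,-0.01,0],[-1,-0.012,0.049,-0.01,0]]}}

```text
time: 12.45
tool_pos: [0.4548, -0.3153, 0.2056]
eef_rot: [0.0, 0.993, 0.119, 0.0]
wrist_force: [0.3, -0.4, -1.1]
grip_width: 0.224
finger_force: 59.4
```

>>> {"fn": "play_rows", "kwargs": {"motion": [[-1,0,0,0,0],[-1,0,0,0.004,0],[-1,0,0,0.007,0],[-1,0,0,0.01,0],[-1,0,0,0.012,0]]}}

```text
time: 13.08
tool_pos: [0.4541, -0.3156, 0.2166]
eef_rot: [-0.001, 0.993, 0.119, -0.001]
wrist_force: [0.2, -0.1, -5.3]
grip_width: 0.226
finger_force: 58.9
```

```bash
python3 av.py 10 .08
```

```text
t 13.575 pos [ 0.4545 -0.3155  0.217 ] F [-0.0767  0.1347 -5.9113] sd 0.46365560743675943 T [-0.0013 -0.0106  0.0041]
plane n 7367 z0 0.08241297542230372 slope along lid x,y 0.005635371423037041 -0.04050986654995363
```

>>> {"fn": "play_rows", "kwargs": {"motion": [[-1,0,0,-0.005,0],[-1,0,0,-0.008,0],[-1,-0.0007,0.0029,-0.008,0],[-1,-0.0007,0.0029,-0.004,0],[-1,-0.0007,0.0029,0.0,0]]}}

```text
time: 14.2
tool_pos: [0.4535, -0.3124, 0.217]
eef_rot: [-0.0, 0.993, 0.119, -0.001]
wrist_force: [0.1, 0.1, -5.9]
grip_width: 0.229
finger_force: 59.0
```

```bash
python3 av.py 10 .08
```

```text
t 14.7 pos [ 0.4538 -0.3126  0.2171] F [-0.1705 -0.0265 -5.9702] sd 0.6166263085549069 T [ 0.0038  0.0033 -0.0042]
plane n 6986 z0 0.08171087805386282 slope along lid x,y 0.0020113140649753508 0.01570295455262292
```

>>> {"fn": "play_rows", "kwargs": {"motion": [[-1,0,0,0.002,0],[-1,0,0,0.004,0],[-1,0,0,0.004,0]]}}

```text
time: 15.08
tool_pos: [0.4542, -0.3128, 0.2217]
eef_rot: [0.0, 0.993, 0.119, 0.0]
wrist_force: [0.1, -0.4, -5.9]
grip_width: 0.232
finger_force: 59.0
```

```bash
python3 av.py 8 .084
```

```text
t 15.475 pos [ 0.454  -0.3127  0.2213] F [-0.0488  0.0485 -5.9725] sd 0.47904818529242055 T [0.0111 0.0074 0.0004]
plane n 5630 z0 0.08598571471488506 slope along lid x,y 0.0029618538752648593 0.013617378382478557
```

>>> {"fn": "play_rows", "kwargs": {"motion": [[-1,0,0,0.002,0],[-1,0,0,0.006,0],[-1,0,0,0.012,0],[-1,0,0,0.019,0],[-1,0,0,0.026,0]]}}

```text
time: 16.1
tool_pos: [0.4541, -0.3127, 0.248]
eef_rot: [0.0, 0.993, 0.119, 0.0]
wrist_force: [-0.0, 0.3, -6.1]
grip_width: 0.227
finger_force: 59.0
```

>>> {"fn": "play_rows", "kwargs": {"motion": [[-1,0,0,0.007,0],[-1,0,0,0.014,0],[-1,0,0,0.021,0],[-1,0,0,0.028,0],[-1,0,0,0.035,0]]}}

```text
time: 16.73
tool_pos: [0.454, -0.3127, 0.2828]
eef_rot: [-0.0, 0.993, 0.119, -0.0]
wrist_force: [0.1, 0.5, -6.0]
grip_width: 0.227
finger_force: 59.0
```

>>> {"fn": "play_rows", "kwargs": {"motion": [[-1,0,0,0.007,0],[-1,0,0,0.013,0],[-1,0,0,0.017,0],[-1,0,0,0.019,0],[-1,0,0,0.019,0]]}}

```text
time: 17.35
tool_pos: [0.454, -0.3127, 0.3013]
eef_rot: [0.0, 0.993, 0.119, -0.0]
wrist_force: [0.2, -0.0, -5.9]
grip_width: 0.224
finger_force: 59.0
```

```bash
python3 av.py 7 .167
```

```text
t 17.7 pos [ 0.4539 -0.3126  0.3011] F [ 0.0273  0.0637 -6.1956] sd 0.2819344182503232 T [0.005  0.0175 0.0032]
plane n 5255 z0 0.16563413702481486 slope along lid x,y 0.0031015669518712897 0.019108154256242856
```

>>> {"fn": "play_rows", "kwargs": {"motion": [[-1,0,0.002,0,0],[-1,0,0.006,0,0],[-1,0,0.013,0,0],[-1,0,0.023,0,0],[-1,0,0.036,0,0]]}}

```text
time: 18.32
tool_pos: [0.454, -0.2757, 0.3014]
eef_rot: [-0.0, 0.993, 0.119, 0.0]
wrist_force: [0.3, 0.2, -6.2]
grip_width: 0.227
finger_force: 59.0
```

>>> {"fn": "play_rows", "kwargs": {"motion": [[-1,0,0.016,0,0],[-1,0,0.035,0,0],[-1,0,0.057,0,0],[-1,0,0.081,0,0],[-1,0,0.107,0,0]]}}

```text
time: 18.95
tool_pos: [0.4539, -0.1676, 0.3014]
eef_rot: [0.0, 0.993, 0.119, 0.0]
wrist_force: [1.1, 0.1, -6.1]
grip_width: 0.228
finger_force: 59.0
```

>>> {"fn": "play_rows", "kwargs": {"motion": [[-1,-0.001,0.027,0,0],[-1,-0.002,0.054,0,0],[-1,-0.0035,0.081,0,0],[-1,-0.005,0.108,0,0],[-1,-0.0065,0.135,0,0]]}}

```text
time: 19.58
tool_pos: [0.4469, -0.0324, 0.3015]
eef_rot: [0.0, 0.993, 0.12, 0.0]
wrist_force: [0.6, 0.6, -6.5]
grip_width: 0.224
finger_force: 59.0
```

>>> {"fn": "play_rows", "kwargs": {"motion": [[-1,-0.001,0.027,0,0],[-1,-0.002,0.054,0,0],[-1,-0.0035,0.081,0,0],[-1,-0.005,0.108,0,0],[-1,-0.006,0.135,0,0]]}}

```text
time: 20.2
tool_pos: [0.4405, 0.1023, 0.3015]
eef_rot: [0.0, 0.993, 0.12, 0.0]
wrist_force: [0.0, 0.3, -6.1]
grip_width: 0.226
finger_force: 59.0
```

>>> {"fn": "play_rows", "kwargs": {"motion": [[-1,-0.001,0.027,0,0],[-1,-0.002,0.054,0,0],[-1,-0.0035,0.081,0,0],[-1,-0.005,0.108,0,0],[-1,-0.006,0.135,0,0]]}}

```text
time: 20.82
tool_pos: [0.4343, 0.237, 0.3016]
eef_rot: [0.0, 0.993, 0.119, 0.0]
wrist_force: [0.8, -0.7, -5.9]
grip_width: 0.221
finger_force: 59.0
```

>>> {"fn": "play_rows", "kwargs": {"motion": [[-1,0,0.026,0,0],[-1,0,0.05,0,0],[-1,0,0.072,0,0],[-1,0,0.091,0,0],[-1,0,0.107,0,0]]}}

```text
time: 21.45
tool_pos: [0.4342, 0.3439, 0.3014]
eef_rot: [-0.0, 0.993, 0.12, -0.0]
wrist_force: [0.0, 0.5, -5.8]
grip_width: 0.226
finger_force: 59.0
```

>>> {"fn": "play_rows", "kwargs": {"motion": [[-1,0,0.013,0,0],[-1,0,0.023,0,0],[-1,0,0.03,0,0],[-1,0,0.034,0,0],[-1,0,0.036,0,0]]}}

```text
time: 22.08
tool_pos: [0.4356, 0.3782, 0.3013]
eef_rot: [0.0, 0.993, 0.119, -0.0]
wrist_force: [0.9, 0.4, -6.3]
grip_width: 0.227
finger_force: 59.0
```

```bash
python3 av.py 6 .166 .44 .362; python3 - <<'E'
from m import *
q,e=cams.camera('top');c=cloud('top',e)
m=near(c,(.44,.362),.1)&(c[...,2]>.145)&(c[...,2]<.185);print(edgefit('top',m,.166))
k=proj('top',[[.44,.362,.166]])[0].astype(int)
p,d=cams.camera('side');j=proj('side',[[.44,.362,.1]])[0].astype(int)
cv2.imwrite('pics/c5.png',np.hstack([cv2.resize(a[y-38:y+38,x-50:x+50,::-1],(400,304),interpolation=2) for a,(x,y) in((q,k),(p,j))]))
v,u=np.nonzero(m);print(c[m].min(0),c[m].max(0))
E
```

```text
t 22.375 pos [0.4356 0.3781 0.3013] F [-0.3645  0.2601 -6.0772] sd 0.6806696907406347 T [-0.0122 -0.0204 -0.0094]
plane n 2142 z0 0.16679887574107796 slope along lid x,y 0.026680238250535483 -0.003895100777716424
(array([0.4334, 0.3613]), np.float64(0.06951080387955152), 39)
[0.3625 0.3203 0.1573] [0.4515 0.4338 0.1805]
```

View pics/c5.png

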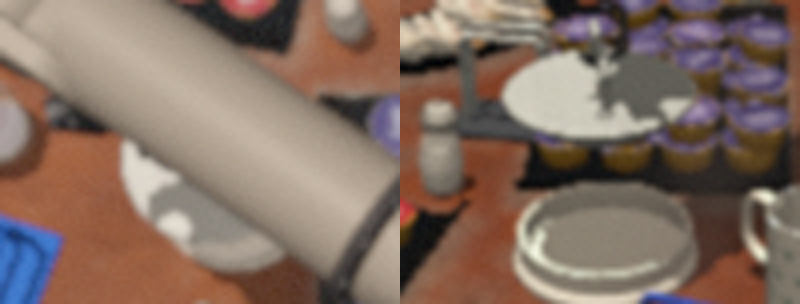

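```bash
python3 - <<'E'
from m import *
p,d=cams.camera('side');c=cloud('side',d);z=c[...,2]
m=near(c,(.44,.362),.095)&(z>.160)&(z<.18)
v,u=np.nonzero(m);g=c[m]
m2=cv2.morphologyEx(m.astype(np.uint8),cv2.MORPH_CLOSE,np.ones((7,7)))
print(m.sum(),edgefit('side',m2,.166))
q=plane('side',np.c_[u,v],.166);print('x',q[:,0].min(),q[:,0].max(),'y',q[:,1].min(),q[:,1].max())
s=cloud('side',np.load('side0.npz')['d']);b=near(s,(.44,.362),.085)&(s[...,2]>.026)&(s[...,2]<.04);v,u=np.nonzero(b)
q=plane('side',np.c_[u,v],.032);print('dish x',q[:,0].min(),q[:,0].max(),'y',q[:,1].min(),q[:,1].max())
t=cloud('top',cams.camera('top')[1]);m=near(t,(.44,.362),.1)&(t[...,2]>.155)&(t[...,2]<.18)
v,u=np.nonzero(m);q=plane('top',np.c_[u,v],.166);h=cv2.convexHull(np.float32(q[:,:2]*1000))[:,0]/1000;print('hull',h.round(3).tolist())
E
```

```text
790 (array([0.4382, 0.3722]), np.float64(0.07648787514683464), 95)
x 0.359934812777533 0.5162618310419727 y 0.29488665938630065 0.4497994912300469
dish x 0.36400477672835685 0.5115930691281618 y 0.29767977165041115 0.44925948984348407
hull [[0.45100000500679016, 0.4300000071525574], [0.45100000500679016, 0.43299999833106995], [0.4189999997615814, 0.4309999942779541], [0.40799999237060547, 0.4269999861717224], [0.39399999380111694, 0.4189999997615814], [0.37599998712539673, 0.4009999930858612], [0.36899998784065247, 0.38999998569488525], [0.3630000054836273, 0.36800000071525574], [0.3630000054836273, 0.3370000123977661], [0.367000013589859, 0.32600000500679016], [0.3700000047683716, 0.3230000138282776], [0.37400001287460327, 0.3199999928474426], [0.37700000405311584, 0.3230000138282776], [0.38100001215934753, 0.3269999921321869], [0.3840000033378601, 0.3310000002384186], [0.3880000114440918, 0.33399999141693115], [0.4189999997615814, 0.38199999928474426]]
```

>>> {"fn": "play_rows", "kwargs": {"motion": [[-1,0,0.001,-0.002,0],[-1,0,0.002,-0.007,0],[-1,0,0.003,-0.014,0],[-1,0,0.003,-0.022,0],[-1,0,0.003,-0.031,0]]}}

```text
time: 23.2
tool_pos: [0.4354, 0.3812, 0.2695]
eef_rot: [0.0, 0.993, 0.119, -0.0]
wrist_force: [-0.6, 0.4, -6.6]
grip_width: 0.228
finger_force: 59.0
```

>>> {"fn": "play_rows", "kwargs": {"motion": [[-1,0,0,-0.01,0],[-1,0,0,-0.02,0],[-1,0,0,-0.03,0],[-1,0,0,-0.04,0],[-1,0,0,-0.05,0]]}}

```text
time: 23.82
tool_pos: [0.4355, 0.3813, 0.2197]
eef_rot: [0.0, 0.993, 0.119, 0.0]
wrist_force: [0.6, -0.1, -6.1]
grip_width: 0.225
finger_force: 59.0
```

>>> {"fn": "play_rows", "kwargs": {"motion": [[-1,0,0,-0.008,0],[-1,0,0,-0.014,0],[-1,0,0,-0.018,0],[-1,0,0,-0.021,0],[-1,0,0,-0.024,0]]}}

```text
time: 24.45
tool_pos: [0.4356, 0.3815, 0.1964]
eef_rot: [-0.0, 0.993, 0.119, 0.0]
wrist_force: [-0.6, 0.7, -5.8]
grip_width: 0.227
finger_force: 59.0
```

>>> {"fn": "play_rows", "kwargs": {"motion": [[-1,0,0,-0.003,0],[-1,0,0,-0.006,0],[-1,0,0,-0.009,0],[-1,0,0,-0.012,0],[-1,0,0,-0.015,0]]}}

```text
time: 25.08
tool_pos: [0.4355, 0.3813, 0.1811]
eef_rot: [0.0, 0.993, 0.119, 0.0]
wrist_force: [-0.0, 0.3, -6.4]
grip_width: 0.224
finger_force: 59.0
```

```bash
python3 av.py 5 .045 .44 .362;  python3 - <<'E'
from m import *
p,d=cams.camera('side');c=cloud('side',d);z=c[...,2];m=near(c,(.44,.362),.07)&(z>.02)&(z<.06);print(np.median(z[m]))
E
```

```text
t 25.325 pos [0.4354 0.3812 0.181 ] F [ 0.1423 -0.561  -5.5819] sd 0.8810625757741479 T [-0.0029  0.0103 -0.0172]
plane n 1891 z0 0.04568767931418493 slope along lid x,y 0.019613780625218197 0.009069159076528738
0.04354328518388191
```

>>> {"fn": "play_rows", "kwargs": {"motion": [[-1,0,0,-0.002,0],[-1,0,0,-0.004,0],[-1,0,0,-0.006,0],[-1,0,0,-0.008,0],[-1,0,0,-0.01,0]]}}

```text
time: 26.0
tool_pos: [0.4359, 0.3821, 0.1723]
eef_rot: [-0.001, 0.993, 0.119, 0.001]
wrist_force: [0.4, -0.4, -1.3]
grip_width: 0.224
finger_force: 59.5
```

>>> {"fn": "play_rows", "kwargs": {"motion": [[-1,0,0,-0.002,0],[-1,0,0,-0.004,0],[-1,0,0,-0.004,0]]}}

```text
time: 26.38
tool_pos: [0.4355, 0.3813, 0.1672]
eef_rot: [0.0, 0.993, 0.119, -0.0]
wrist_force: [-0.2, 0.5, -2.5]
grip_width: 0.228
finger_force: 59.5
```

```bash
python3 av.py 6 .038 .44 .362
```

```text
t 26.675 pos [0.4355 0.3814 0.1674] F [-0.0342 -0.1354 -1.7366] sd 0.3328795909542157 T [ 0.0131 -0.0127  0.0133]
plane n 2299 z0 0.03861695332887791 slope along lid x,y 0.0007406975886574445 -0.00384543453367007
```

>>> {"fn": "play_rows", "kwargs": {"motion": [[-1,0,0,-0.005,0],[-1,0,0,-0.01,0],[-1,0,0,-0.01,0],[-1,-0.006,-0.0015,-0.01,0],[-1,-0.014,-0.0035,-0.01,0]]}}

```text
time: 27.3
tool_pos: [0.4209, 0.3779, 0.1574]
eef_rot: [-0.0, 0.993, 0.119, -0.0]
wrist_force: [-0.3, 0.2, -1.6]
grip_width: 0.228
finger_force: 59.5
```

>>> {"fn": "play_rows", "kwargs": {"motion": [[-1,-0.009,-0.002,0,0],[-1,-0.018,-0.0045,0,0],[-1,-0.027,-0.0065,0,0],[-1,-0.028,-0.007,0,0],[-1,-0.028,-0.007,0.01,0]]}}

```text
time: 27.92
tool_pos: [0.3933, 0.3701, 0.167]
eef_rot: [0.001, 0.993, 0.119, -0.001]
wrist_force: [0.4, -0.7, -2.5]
grip_width: 0.228
finger_force: 59.5
```

```bash
python3 av.py 3 .038 .44 .362;python3 - <<'E'
from m import *
p,d=cams.camera('side');j=proj('side',[[.43,.362,.08]])[0].astype(int)
cv2.imwrite('pics/c6.png',cv2.resize(p[j[1]-38:j[1]+38,j[0]-50:j[0]+50,::-1],(400,304),interpolation=2))
E
```

```text
t 28.075 pos [0.3944 0.3716 0.1687] F [ 0.427  -0.0517 -1.2941] sd 0.5151322437273691 T [ 0.0399 -0.0078 -0.0086]
plane n 302 z0 0.038376125644021326 slope along lid x,y -0.002523215286148551 -0.00975583410618785
```

View pics/c6.png

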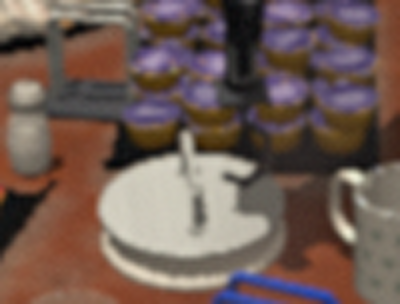

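>>> {"fn": "play_rows", "kwargs": {"motion": [[-1,0,0,0.015,0],[-1,0,0,0.04,0],[-1,0,0,0.08,0],[-1,0,0,0.115,0],[-1,0,0,0.12,0]]}}

```text
time: 28.75
tool_pos: [0.3942, 0.3726, 0.2909]
eef_rot: [-0.002, 0.993, 0.119, 0.003]
wrist_force: [-0.2, 0.7, -1.9]
grip_width: 0.224
finger_force: 59.7
```

>>> {"fn": "play_rows", "kwargs": {"motion": [[-1,0.015,-0.021,0,-2],[-1,0.042,-0.058,0,-6],[-1,0.072,-0.1,0,-11],[-1,0.102,-0.141,0,-15],[-1,0.132,-0.183,0,-17.7]]}}

```text
time: 29.38
tool_pos: [0.5257, 0.1861, 0.2862]
eef_rot: [0.0, 0.999, -0.036, -0.001]
wrist_force: [0.8, 0.5, -1.2]
grip_width: 0.228
finger_force: 59.5
```

>>> {"fn": "play_rows", "kwargs": {"motion": [[-1,0.025,-0.035,0,0],[-1,0.04,-0.055,0,0],[-1,0.0442,-0.0606,0,0],[-1,0.0442,-0.0606,0,0],[-1,0.0442,-0.0606,0,0]]}}

```text
time: 30.0
tool_pos: [0.5685, 0.1294, 0.2874]
eef_rot: [-0.001, 0.999, -0.033, -0.0]
wrist_force: [-0.6, 0.9, -1.4]
grip_width: 0.228
finger_force: 59.5
```

```bash
python3 st.py; python3 av.py 3 .038 .44 .362
```

```text
t 30.0 pos [0.5685 0.1294 0.2874] yawx -3.831009985254236 toolz [-0.0007  0.001  -1.    ] F [-0.5833  0.8671 -1.3501] T [ 0.0205  0.0528 -0.0311] w 0.2277541381084932 ff 59.511834383010864
t 30.15 pos [0.5688 0.129  0.2875] F [ 0.4625 -0.2373 -1.5354] sd 0.2082074862295373 T [ 0.0203  0.005  -0.0072]
plane n 3334 z0 0.03871378607484102 slope along lid x,y -0.00029978796743323024 -0.0017430842537200972
```

>>> {"fn": "play_rows", "kwargs": {"motion": [[-1,0.0016,-0.001,-0.01,0],[-1,0.0016,-0.001,-0.035,0],[-1,0.0016,-0.001,-0.065,0],[-1,0.0016,-0.001,-0.095,0],[-1,0.0016,-0.001,-0.12,0]]}}

```text
time: 30.78
tool_pos: [0.5705, 0.1258, 0.1653]
eef_rot: [0.0, 0.999, -0.035, -0.001]
wrist_force: [0.5, -0.1, -1.2]
grip_width: 0.229
finger_force: 59.5
```

>>> {"fn": "play_rows", "kwargs": {"motion": [[-1,0,0,-0.015,0],[-1,0,0,-0.028,0],[-1,0,0,-0.035,0],[-1,0,0,-0.039,0],[-1,0,0,-0.041,0]]}}

```text
time: 31.4
tool_pos: [0.5717, 0.1264, 0.1266]
eef_rot: [-0.0, 0.999, -0.035, 0.0]
wrist_force: [-0.3, -0.5, -2.0]
grip_width: 0.231
finger_force: 59.5
```

```bash
python3 st.py
```

```text
t 31.4 pos [0.5717 0.1264 0.1266] yawx -4.0281176083405645 toolz [ 0.001   0.0002 -1.    ] F [-0.2968 -0.4705 -2.0158] T [0.0256 0.0328 0.0332] w 0.23082066867481943 ff 59.519636034965515
```

>>> {"fn": "play_rows", "kwargs": {"motion": [[-1,0,0.001,-0.001,0],[-1,0,0.001,-0.002,0],[-1,0,0.001,-0.002,0]]}}

```text
time: 31.78
tool_pos: [0.5716, 0.1276, 0.1251]
eef_rot: [-0.0, 0.999, -0.035, 0.001]
wrist_force: [-0.6, -0.9, 2.3]
grip_width: 0.227
finger_force: 60.1
```

```bash
python3 st.py
```

```text
t 31.77 pos [0.5716 0.1276 0.1251] yawx -4.018355227880372 toolz [ 0.0011  0.0004 -1.    ] F [-0.6016 -0.8857  2.2852] T [-0.0384  0.21   -0.0262] w 0.2266441747672327 ff 60.11875033378601
```

>>> {"fn": "play_rows", "kwargs": {"motion": [[-0.3,0,0,0,0],[0,0,0,0,0],[0.4,0,0,0,0],[1,0,0,0,0],[1,0,0,0,0]]}}

```text
time: 32.4
tool_pos: [0.5713, 0.1272, 0.1243]
eef_rot: [0.0, 0.999, -0.035, -0.0]
wrist_force: [0.6, 0.1, 0.0]
grip_width: 0.994
finger_force: 0.0
```

>>> {"fn": "play_rows", "kwargs": {"motion": [[1,0,0,0,0],[1,0,0,0.01,0],[1,0,0,0.03,0],[1,0,0,0.07,0],[1,0,0,0.12,0]]}}

```text
time: 33.02
tool_pos: [0.5707, 0.127, 0.2453]
eef_rot: [0.0, 0.999, -0.035, -0.001]
wrist_force: [0.7, 0.9, -0.3]
grip_width: 1.005
finger_force: 0.0
```

>>> {"fn": "play_rows", "kwargs": {"motion": [[1,-0.02,-0.03,0.01,0],[1,-0.06,-0.08,0.02,0],[1,-0.1,-0.13,0.02,0],[1,-0.13,-0.18,0.02,0],[1,-0.13,-0.18,0.02,0]]}}

```text
time: 33.65
tool_pos: [0.4391, -0.0587, 0.2649]
eef_rot: [0.002, 0.999, -0.041, -0.0]
wrist_force: [0.3, 0.1, -0.0]
grip_width: 1.0
finger_force: 0.0
```

```bash
python3 st.py; python3 av.py 3 .038 .44 .362; python3 - <<'E'
from m import *
q,e=cams.camera('top');p,d=cams.camera('side')
c=cloud('top',e);m=near(c,(.44,.362),.1)&(c[...,2]>.03)&(c[...,2]<.06);print('lid',edgefit('top',m,.038))
m=near(c,(.57,.128),.06)&(c[...,2]>.163)&(c[...,2]<.182);v,u=np.nonzero(m);g=plane('top',np.c_[u,v],.172);print('grip',len(g),g.mean(0) if len(g) else 0,np.median(c[...,2][m]))
s=cloud('side',d);sz=s[...,2];m=near(s,(.569,.13),.07)&(sz>.122)&(sz<.19);print('side grip',s[m].mean(0),s[m].min(0),s[m].max(0))
cv2.imwrite('pics/f.png',cv2.resize(p[150:290,170:310,::-1],(600,600),interpolation=2))
E
```

```text
t 33.65 pos [ 0.4391 -0.0587  0.2649] yawx -4.690403136753767 toolz [-0.0005 -0.0045 -1.    ] F [ 0.3264  0.1175 -0.0063] T [ 0.0436 -0.0807  0.0101] w 1.000420768951939 ff 0.0
t 33.8 pos [ 0.4413 -0.0532  0.2651] F [0.257  0.1351 0.2089] sd 0.18590341078988892 T [ 0.0538 -0.0132  0.0346]
plane n 3332 z0 0.03872334046934495 slope along lid x,y 0.0003449180755749096 -0.00014288421711642472
lid (array([0.4415, 0.3586]), np.float64(0.07743929620980242), 114)
grip 41 [0.5711 0.126  0.172 ] 0.17167640745085336
side grip [0.5695 0.1375 0.1481] [0.5574 0.1234 0.122 ] [0.5842 0.1479 0.1737]
```

View pics/f.png

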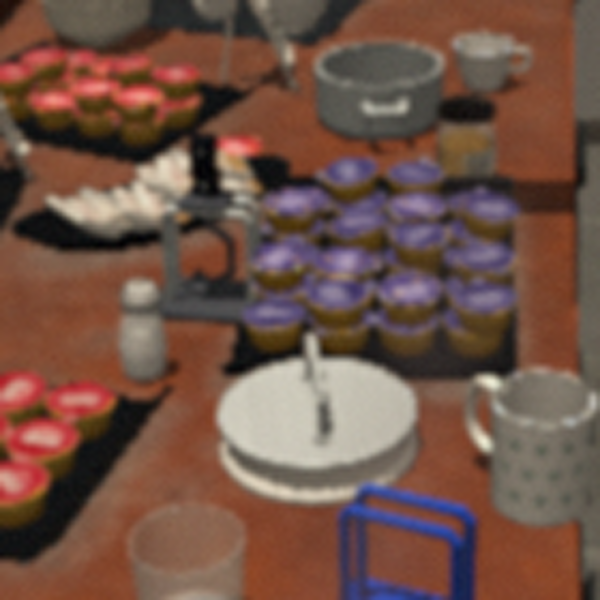

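The lid sits level in the dish (crop 318,420) at (0.4415, 0.3586), against the dish at (0.4407, 0.3594). The lifter hangs in its stand (crop 205,200).

```bash
python3 -c "from rig import job;print(job.job_done())"
```

```text
the job is handed in; nothing more can be done
None
```

The lid is seated level in the white drip dish, about 1 mm off centre by the camera, the lifter is back hanging in its grey stand, and I handed the job in at about 34 s; the hand-in gave no verdict, and I did not measure the bystanders afterwards.

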